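# Set out the bench for fitting a heat sink

## Task

Lay the flat aluminium plate centred and square on the black power module of the board holder, then set the finned heat sink, fins up, centred on the plate with its long side along the module's long side. Lift the spray can out of the partitioned carton and stand it upright in the middle of the round mat that lies between the board holder and the iron stand, and stand the round tin upright in the middle of the mat directly in front of the iron stand (on the robot's side of it).

Things in the scene. Friction and masses are not known exactly. Their poses are not given: they have to be found in the camera images.
- plate: Loose bare aluminium plate, 60 mm (its x) by 40 mm (its y) by 10 mm thick, 65 g nominal, lying flat on the bench. Origin: centre of its underside, z up.
- sink: Loose dark grey finned heat sink, 56 mm (its x, along the fins) by 40 mm (its y) by 30 mm high, 110 g nominal, standing on the bench fins up. The two outer fins are flat faces 40 mm apart that can be gripped. Origin: centre of its underside, z up.
- tin: Loose round lidded tin, steel with a brass lid, 54 mm across the lid (upper 10 mm), 52 mm across the body, 34 mm high, 80 g nominal, standing on the bench. Origin: centre of its underside, z up.
- can: Loose spray can standing in one of the three cells of the carton: aluminium cylinder 46 mm across up to 135 mm, with a paper band, sloping shoulder to 143 mm, and a white cap 24 mm across up to 160 mm; 150 g nominal. The other two cells hold white bottles 88 mm high with black caps. Origin: centre of its underside, z up.
- carton: Fixed open cardboard carton, 78 mm (its x) by 190 mm (its y) by 80 mm high, walls, dividers and floor 4 mm; two full-height dividers split it into a row of three cells along its y, centred at y = -62, 0 and +62 mm. The can stands on the 4 mm floor and rises 84 mm above the rim; the bottles rise 12 mm above it. Origin: centre of its underside.
- holder: Fixed circuit-board holder: aluminium frame 100 mm (its x) by 130 mm (its y), with a green board, face 18 mm above the bench, small parts up to 28 mm, and in the middle a raised black power module, 50 mm (its x) by 36 mm (its y), flat top 40 mm above the bench. Origin: underside, straight below the module's centre. Plate's and sink's x go along its x, either way round.
- stand: Fixed soldering-iron stand: dark steel base 90 mm (its x) by 80 mm (its y) by 12 mm with a sloping metal holder tube in which an iron with a blue handle sits; about 100 mm high. Origin: centre of its underside. The stand is on the left and the board holder on the right, or the other way round.
- mat_mid: Fixed round black rubber mat, 76 mm across, 3 mm thick, the one between the board holder and the iron stand. Origin: centre of its underside.
- mat_left: Fixed mat like mat_mid, the left (+y) one of the two on the robot's side; in front of whichever of holder and stand is on the left.
- mat_right: Fixed mat like mat_mid, the right (-y) one of the two on the robot's side; in front of whichever of holder and stand is on the right.
Things that resemble listed ones, but are neither listed nor needed, are in the scene too. Several things have the shape of the plate; the one meant has the colours described above.

How it is judged:
By the outcome, as a careful person would: the job done as asked, in the order asked, and still so for the second after the job is handed in, with the robot touching nothing.
It also fails if it takes over 115 s, if anything falls off the work surface, if the arm or the gripper's body presses on something with over 40 N, if the wrist force passes 120 N, or if a joint passes its speed limit or range.

## Robot

A 6-joint arm with a two-finger parallel gripper is mounted at the origin on the work surface. World frame = base frame: x ahead of the robot, y to its left, z up, the work surface at z = 0. Lengths are in m, angles in rad, forces in N, time in s.
With the tool pointing down it reaches from about 0.375 to 0.9 m from the base axis. Payload 3.1 kg.
Tool frame: the origin (TCP) lies between the finger pads; the fingertips stand robot.finger_overhang ahead of it and the grasp point (between the pads) lies 3 mm ahead of it (robot.finger_overhang is the distance from the TCP to the fingertips, in m); z points along the fingers, y is the line along which they close (so a half turn about z gives the same grasp; the last joint's range is limited). The gripper opens to 87 mm and grips with 3 to 60 N. Pads are 19 mm wide; open, the fingers measure 117 mm over their backs; the gripper's body (75 mm by 190 mm) begins 51 mm behind the grasp point.
Start: joints at [1.016, 0.527, 1.433, -0, 1.181, -0.178], TCP at [0.229, 0.581, 0.245] pointing down, gripper open.
Joint ranges: [-3.08, 3.08], [-0.75, 2.2], [0.22, 2.44], [-1.43, 4.57], [0, 2.65], [-2.85, 2.85]. Speed limits (rad/s): [2.79, 2.79, 3.14, 3.14, 3.14, 3.14].

## Interface

Orientations are given as a unit quaternion [x, y, z, w].
In Python, from rig import get_obs, vision, hand_in, nets, robot gives the robot as it stands.
- The arm moves only by the tool apply_moves, never from a script. Its argument "series" is a list of rows, each an object with "offset": the shift along the world's x, y, z in cm, a list of three; "rot": the turn, a rotation vector about the world's x, y, z in degrees, a list of three. A call has 1 to 20 rows; each row is the pose to reach, as a shift and turn from the pose commanded when the call began; what a row does not reach only later rows make up. A row lasts 1/10 s, in which the tool goes at most 50 mm and 8.59 degrees, less where a joint would pass 70% of its speed; a pose out of reach is approached as far as the arm can. A call with a gripper value outside its range is refused whole. "hand" is the opening, from 0 (shut) to 1 (fully open), set as the call begins (left out, the last holds). The fingers move at their own pace and stop on an object; "newtons" is the grip in N (left out, the last holds). Time passes only in rows, so rows that repeat a pose let the fingers close. It gives the time, the measured TCP pose, the force, the opening and the grip force at its end, in the units of the state.
- get_obs(): the state, without advancing time (a new reading comes with each control period).
- vision.camera(name): name is "side" or "top"; returns the picture (400x640x3 uint8, red, green, blue); there is no depth.
- vision.calibration(name): a dict with "K" (3x3 intrinsics, pixels), "R" (3x3) and "t" (3): a world point X has camera coordinates R X + t. Camera axes: x right, y down, z forward; pixel columns grow to the right and rows downward; lengths in m; the calibration is good to about 2 mm. A picture is of the moment at which its call begins. calibration takes no time and is no camera call.
- hand_in(): hands the job in; it is judged then, once.
Trained networks look in the newest picture that a camera, given by its name, has taken for a name from the list of things; names that differ only in an ending like _2 or _b are one class to them, and where a whole thing is asked for, a point or a joint stands for the part that bears it (a point fixed in the world has none). Each returns a list of dicts, best first, with "conf" (0 to 1); they miss things now and then, are a little off and sometimes report something else, mostly with a low value. They report only what shows in the picture. A call takes as long as a camera call. They do not tell look-alikes from the thing itself.
- nets.search_frame(camera, query): "centre" ([x, y, z] in m, in world coordinates, good to about 4 mm: the middle of the surface that is visible of it).
- nets.spot_point(camera, query): "centre" ([x, y, z] in m, in world coordinates, good to about 4 mm: a listed point, or the origin of a listed thing).
The state is a dict: "time": time; "q": joint angles; "joint_velocities": joint speeds; "joint_torque": joint torques, N m; "position": TCP position; "tool_rot": TCP orientation; "ft_force": force on the tool from outside, world axes, zero at the start; "moment": the same for the moment, N m; "grip_width": finger opening in m; "grip_force": force on a finger pad.
Only numpy, scipy, OpenCV 4.12 (cv2) and the standard library are available. Lean on these libraries where they do the work, as an engineer would, in place of code of your own. Each camera call takes 0.05 s, during which the arm holds its last target. There are 200 camera calls.

## Working session

There is one attempt and no reset: what is moved stays moved. The work goes in short steps, Python scripts to look and compute and a tool call to move; the robot and the scene stay as the last step left them, time stands still between calls to the robot, and variables do not carry over. Pictures are saved under pics/ and viewed, at most 14 in all, crops included, and the job is handed in when it is done.

Besides the shell and the picture viewer there is one more tool, called after "Emit:" as name([rows], argument=value, ...), one row to a line, values as JSON. apply_moves: Moves the arm, as the interface text tells. Its arguments: {"type":"object","properties":{"series":{"type":"array"},"hand":{"type":"number"},"newtons":{"type":"number"}},"required":["series"]}

```bash
mkdir -p pics; ls; python3 - <<'E'
from rig import get_obs, vision, nets, robot
import cv2,numpy as np
print(robot.finger_overhang, get_obs())
for n in ("top","side"):
    im=vision.camera(n); cv2.imwrite(f"pics/{n}0.png",im[:,:,::-1])
    c=vision.calibration(n); print(n,c)
    for q in "plate sink tin can carton holder stand mat_mid mat_left mat_right".split():
        print(n,q,[(np.round(d["centre"],3).tolist(),round(d["conf"],2)) for d in nets.spot_point(n,q)])
E
```

```text
pics
0.022 {'time': 0.0, 'q': array([ 1.01650197e+00,  5.28469436e-01,  1.43390586e+00, -2.70923411e-05,
        1.18139172e+00, -1.78531772e-01]), 'joint_velocities': array([ 0.00024083, -0.00043826, -0.00127362,  0.00053401, -0.00018629,
       -0.00130387]), 'joint_torque': array([-1.07306008e-03, -4.40047145e+01, -1.76589471e+01,  6.32453710e-02,
        5.82765753e-02, -1.64640619e-04]), 'position': array([0.22899315, 0.5807983 , 0.24356844]), 'tool_rot': array([ 1.86772715e-01,  9.82402550e-01, -1.01950191e-03, -3.77808950e-04]), 'ft_force': array([-0.27764274, -0.16277444, -0.23515565]), 'moment': array([-0.01152745,  0.03044732,  0.0275403 ]), 'grip_force': 0.0, 'grip_width': 0.08709181010811415}
top {'K': array([[445.85322974,   0.        , 322.86509003],
       [  0.        , 445.85322974, 206.45521023],
       [  0.        ,   0.        ,   1.        ]]), 'R': array([[-0.00609614, -0.99970837, -0.023367  ],
       [-0.98344973,  0.01022514, -0.18089242],
       [ 0.1810786 ,  0.02187752, -0.98322526]]), 't': array([0.03211077, 0.48033103, 1.37446679])}
top plate [([0.458, 
[... 675 characters left out ...]
2115424],
       [-0.35069497, -0.49774425, -0.79326143],
       [ 0.48501724,  0.62806805, -0.6085136 ]]), 't': array([-0.39161595,  0.20904371,  0.72679199])}
side plate [([0.436, -0.316, 0.003], 0.93), ([0.459, -0.422, -0.004], 0.85), ([0.33, -0.322, 0.003], 0.56)]
side sink [([0.573, -0.393, -0.001], 0.76)]
side tin [([0.503, 0.004, 0.001], 0.56)]
side can []
side carton [([0.516, 0.373, -0.002], 0.81)]
side holder [([0.652, 0.187, -0.004], 0.73)]
side stand [([0.635, -0.173, 0.002], 0.6)]
side mat_mid [([0.63, 0.009, -0.002], 0.6)]
side mat_left [([0.452, 0.189, -0.005], 0.88), ([0.575, -0.394, 0.002], 0.47), ([0.648, 0.186, -0.003], 0.46)]
side mat_right [([0.632, 0.01, -0.004], 0.39)]
```

View pics/top0.png

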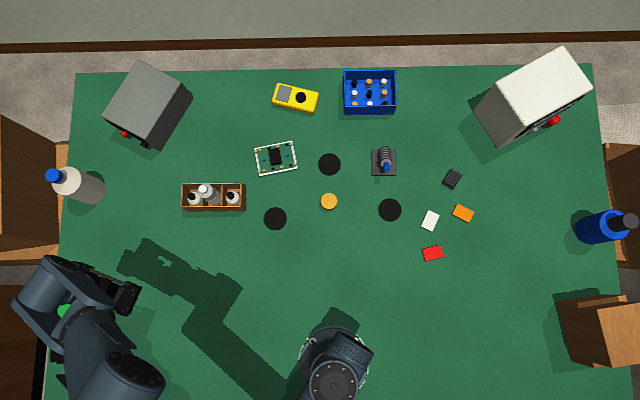

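View pics/side0.png

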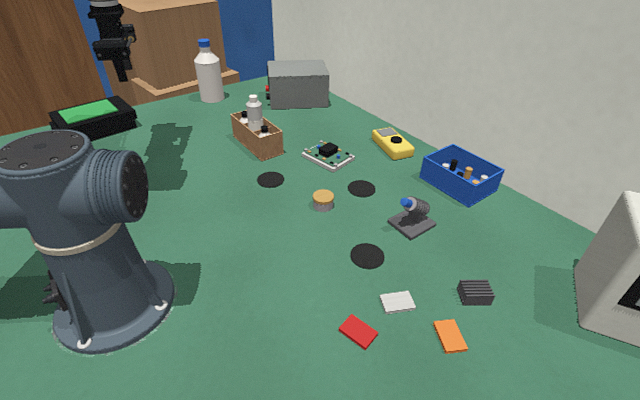

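The top view shows the holder on the left (275,158) and the stand on the right (384,161). The tin is at (329,201), the can in the middle carton cell (207,190), and the sink at (452,178). The white-grey plate at (430,221) is the aluminium one; the red and orange plates are decoys. Next I'll take closer crops.

```bash
python3 - <<'E'
import cv2,numpy as np
t=cv2.imread("pics/top0.png");s=cv2.imread("pics/side0.png")
def c(im,x,y,w=66,h=50):return cv2.resize(im[y-h//2:y+h//2,x-w//2:x+w//2],(396,300),interpolation=cv2.INTER_NEAREST)
m=np.vstack([np.hstack([c(t,275,158),c(t,442,200,88,66)]),np.hstack([c(s,328,154),c(s,476,290)])])
cv2.imwrite("pics/m.png",m)
for n,im,pts in(("top",t,[(430,221),(452,178),(329,164),(275,156),(329,201),(310,230),(445,190)]),("side",s,[(397,302),(476,293),(361,188),(328,150),(323,197),(300,220)])):
    hsv=cv2.cvtColor(im,cv2.COLOR_BGR2HSV)
    print(n,[(p,im[p[1],p[0]].tolist(),hsv[p[1],p[0]].tolist()) for p in pts])
E
```

```text
top [((430, 221), [229, 237, 237], [30, 9, 237]), ((452, 178), [73, 73, 72], [90, 3, 73]), ((329, 164), [32, 34, 33], [45, 15, 34]), ((275, 156), [25, 27, 26], [45, 19, 27]), ((329, 201), [65, 179, 236], [20, 185, 236]), ((310, 230), [82, 117, 58], [72, 129, 117]), ((445, 190), [87, 125, 60], [72, 133, 125])]
side [((397, 302), [212, 217, 217], [30, 6, 217]), ((476, 293), [55, 56, 57], [15, 9, 57]), ((361, 188), [51, 55, 54], [38, 19, 55]), ((328, 150), [40, 42, 37], [78, 30, 42]), ((323, 197), [113, 179, 214], [20, 120, 214]), ((300, 220), [128, 153, 103], [75, 83, 153])]
```

View pics/m.png

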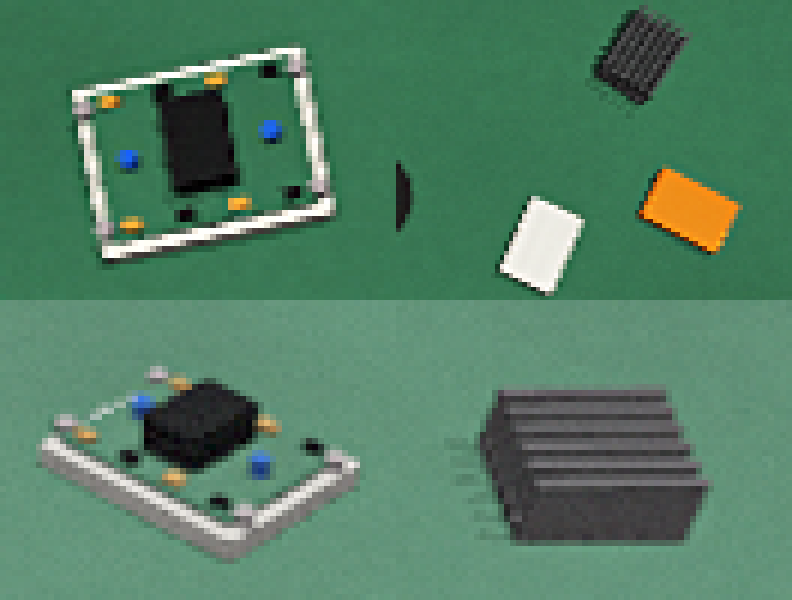

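The crops show the holder outline, with its black module at about (275,157) in the top view. The plate and sink stand out clearly from the green bench. Next I fit silhouettes in both cameras together.

```bash
cat > fit.py <<'E'
import cv2,numpy as np
from scipy.optimize import minimize
from rig import vision
CAL={n:vision.calibration(n) for n in("top","side")}
def proj(n,X):
    c=CAL[n];p=(X@c["R"].T+c["t"])@c["K"].T;return p[:,:2]/p[:,2:]
def box(a,b,z0,z1):return np.array([[x,y,z] for x in(-a/2,a/2) for y in(-b/2,b/2) for z in(z0,z1)])
def cyl(d,z0,z1):
    t=np.linspace(0,2*np.pi,48,endpoint=False);return np.vstack([np.c_[d/2*np.cos(t),d/2*np.sin(t),0*t+z] for z in(z0,z1)])
def place(P,p):
    c,s=np.cos(p[2]),np.sin(p[2]);return np.c_[P[:,0]*c-P[:,1]*s+p[0],P[:,0]*s+P[:,1]*c+p[1],P[:,2]]
S=8
def fit(parts,p0,ims,maskf,cams=("top","side"),yaw=True,hull=False,m=8):
    """parts: list of convex vertex sets; silhouette IoU fit of (x,y,yaw)"""
    data=[]
    for n in cams:
        q=proj(n,place(np.vstack(parts),p0));lo=np.floor(q.min(0)-m).astype(int);hi=np.ceil(q.max(0)+m).astype(int)
        cr=ims[n][lo[1]:hi[1],lo[0]:hi[0]]
        big=cv2.resize(cr,None,fx=S,fy=S,interpolation=cv2.INTER_LINEAR)
        M=maskf(big).astype(np.uint8)
        k,l,st,_=cv2.connectedComponentsWithStats(M);M=(l==1+np.argmax(st[1:,4])).astype(np.uint8)
        cs,_=cv2.findContours(M,0,1);o=max(cs,key=cv2.contourArea)
        if hull:o=cv2.convexHull(o)
        M[:]=0;cv2.fillPoly(M,[o],1);data.append((n,lo,M))
    def cost(v,full=False):
        r=[]
        for n,lo,M in data:
            A=np.zeros_like(M)
            for P in parts:
                q=(proj(n,place(P,[v[0],v[1],v[2] if yaw else 0]))-lo+.5)*S-.5
                cv2.fillConvexPoly(A,cv2.convexHull(np.round(q*16).astype(np.int32)),1,shift=4)
            r.append((A&M).sum()/(A|M).sum())
        return r if full else -sum(r)
    best=None
    for dy in((-.6,-.3,0,.3,.6) if yaw else(0,)):
        x0=np.array([p0[0],p0[1],p0[2]+dy])
        sim=np.vstack([x0]+[x0+d for d in([.006,0,0],[0,.006,0],[0,0,.15])])
        o=minimize(cost,x0,method="Nelder-Mead",options=dict(initial_simplex=sim,xatol=1e-5,fatol=1e-5))
        if best is None or o.fun<best.fun:best=o
    return best.x,np.round(cost(best.x,True),3)
def sat(t,hi=256,lo=0):
    def f(b):
        h=cv2.cvtColor(b,cv2.COLOR_BGR2HSV);return (h[:,:,1]<t)&(h[:,:,2]<hi)&(h[:,:,2]>=lo)
    return f
def dark(t):return lambda b:b.max(2)<t
PLATE=[box(.06,.04,0,.01)];SINK=[box(.056,.04,0,.03)];MOD=[box(.05,.036,.02,.04)];FR=[box(.1,.13,0,.018)]
MAT=[cyl(.076,0,.003)];TIN=[cyl(.052,0,.034),cyl(.054,.024,.034)]
E
python3 - <<'E'
from fit import *
ims={n:cv2.imread(f"pics/{n}0.png") for n in("top","side")}
def show(name,parts,p0,f,**k):
    for c in(("top","side"),("top",),("side",)):
        v,s=fit(parts,p0,ims,f,cams=c,**k);print(name,c,np.round(v[:2]*1000,1),np.round(np.degrees(v[2]),1),s)
show("plate",PLATE,[.437,-.318,1.0],sat(50))
show("sink",SINK,[.572,-.392,1.0],sat(60))
show("module",MOD,[.652,.185,.15],dark(65),m=3)
show("frame",FR,[.652,.185,.15],sat(50,lo=120),hull=True,m=6)
show("tin",TIN,[.502,.006,0],lambda b:(cv2.cvtColor(b,cv2.COLOR_BGR2HSV)[:,:,0]<50)|(cv2.cvtColor(b,cv2.COLOR_BGR2HSV)[:,:,1]<45),yaw=False)
for n,p in(("mid",[.631,.011,0]),("right",[.476,-.188,0]),("left",[.451,.187,0])):
    show(n,MAT,p,lambda b:b.max(2)<(75 if b is None else 85),yaw=False)
E
```

```text
plate ('top', 'side') [ 437.7 -316.1] -26.3 [0.962 0.982]
plate ('top',) [ 438.6 -316.6] -26.6 [0.974]
plate ('side',) [ 437.5 -316. ] 153.7 [0.986]
sink ('top', 'side') [ 573.5 -394.8] 82.1 [0.64  0.781]
sink ('top',) [ 572.9 -392.5] 143.2 [0.858]
sink ('side',) [ 573.4 -395.2] 84.7 [0.782]
module ('top', 'side') [652.6 186. ] 11.5 [0.925 0.878]
module ('top',) [652.7 186.3] 10.5 [0.928]
module ('side',) [652.  184.2] 18.2 [0.899]
frame ('top', 'side') [652.2 185.4] 10.7 [0.948 0.685]
frame ('top',) [653.6 186.2] 10.7 [0.949]
frame ('side',) [651.6 184.8] 10.9 [0.687]
tin ('top', 'side') [502.3  10.4] 0.3 [0.937 0.97 ]
tin ('top',) [503.   10.2] -3.2 [0.947]
tin ('side',) [501.7  10.3] -1.9 [0.979]
mid ('top', 'side') [632.3   8.3] 3.9 [0.982 0.925]
mid ('top',) [632.4   8.4] 3.3 [0.982]
mid ('side',) [632.1   8. ] -0.7 [0.924]
right ('top', 'side') [ 475.9 -187.7] 1.9 [0.98  0.943]
right ('top',) [ 476.1 -187.7] 4.1 [0.981]
right ('side',) [ 475.  -187.5] 4.7 [0.945]
left ('top', 'side') [450.6 186.8] 2.3 [0.976 0.924]
left ('top',) [450.7 186.9] 4.1 [0.978]
left ('side',) [450.5 186.8] 2.5 [0.925]
```

```bash
python3 - <<'E'
from fit import *
ims={n:cv2.imread(f"pics/{n}0.png") for n in("top","side")}
for c in(("top","side"),("top",),("side",)):
    v,s=fit(SINK,[.573,-.392,-.65],ims,sat(60),cams=c,m=4);print("sink",c,v[:2]*1000,np.degrees(v[2]),s)
def hue(b):
    h=cv2.cvtColor(b,cv2.COLOR_BGR2HSV);return ((h[:,:,0]<30)|(h[:,:,1]<40))
for c in(("top",),):
    v,s=fit([box(.078,.19,0,.08)],[.516,.378,0],ims,hue,cams=c,hull=True,m=5);print("carton",c,v[:2]*1000,np.degrees(v[2]),s)
t=ims["top"];s=ims["side"]
def c(im,x,y,w=80,h=60):return cv2.resize(im[y-h//2:y+h//2,x-w//2:x+w//2],(400,300),interpolation=cv2.INTER_NEAREST)
cv2.imwrite("pics/can.png",np.hstack([c(t,210,195),c(s,258,125)]))
print("top origin",210-40,195-30,"side",258-40,125-30,"x5")
for q in([.515,.379,.164],[.515,.379,.147]):print(proj("top",np.array([q])),proj("side",np.array([q])))
E
```

```text
sink ('top', 'side') [ 574.14124579 -394.34562275] -35.75479179001447 [0.852 0.956]
sink ('top',) [ 575.39432395 -394.34175435] -37.14215879120966 [0.859]
sink ('side',) [ 573.38043064 -394.57077258] -35.535429197190325 [0.964]
carton ('top',) [515.96869493 379.76986067] -0.13818596070012007 [0.989]
top origin 170 165 side 218 95 x5
[[202.9039042  188.84285746]] [[252.29629304  95.66248539]]
[[204.54286345 190.09369324]] [[252.80698374 101.10790047]]
```

View pics/can.png

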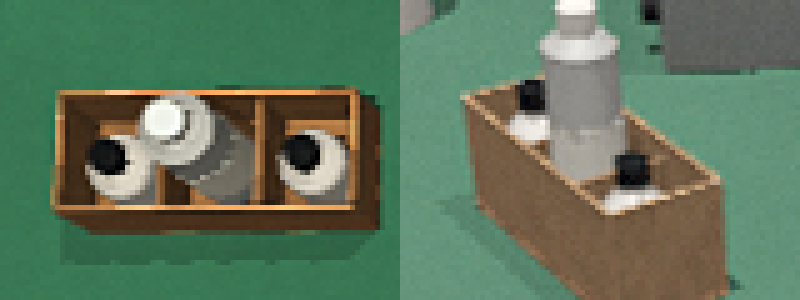

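The can sits at the cell centre: the cap at top pixel (202,188) agrees with (0.516, 0.380). So everything is located, and I start with the plate.

Emit:
apply_moves([
  {"offset": [29, -33, 0], "rot": [0, 0, 0]},
  {"offset": [29, -33, 0], "rot": [0, 0, 0]},
  {"offset": [29, -33, 0], "rot": [0, 0, 0]},
  {"offset": [29, -33, 0], "rot": [0, 0, 0]},
  {"offset": [29, -33, 0], "rot": [0, 0, 0]},
  {"offset": [29, -33, 0], "rot": [0, 0, 0]},
  {"offset": [29, -33, 0], "rot": [0, 0, 0]},
  {"offset": [29, -33, 0], "rot": [0, 0, 0]},
  {"offset": [20.9, -89.7, 0], "rot": [0, 0, -4.8]},
  {"offset": [20.9, -89.7, 0], "rot": [0, 0, -4.8]},
  {"offset": [20.9, -89.7, 0], "rot": [0, 0, -4.8]},
  {"offset": [20.9, -89.7, 0], "rot": [0, 0, -4.8]},
  {"offset": [20.9, -89.7, 0], "rot": [0, 0, -4.8]},
  {"offset": [20.9, -89.7, 0], "rot": [0, 0, -4.8]},
  {"offset": [20.9, -89.7, 0], "rot": [0, 0, -4.8]},
  {"offset": [20.9, -89.7, 0], "rot": [0, 0, -4.8]},
  {"offset": [20.9, -89.7, 0], "rot": [0, 0, -4.8]},
  {"offset": [20.9, -89.7, 0], "rot": [0, 0, -4.8]},
  {"offset": [20.9, -89.7, 0], "rot": [0, 0, -4.8]},
  {"offset": [20.9, -89.7, 0], "rot": [0, 0, -4.8]},
], hand=1, newtons=20)

```text
time: 3.1
position: [0.4378, -0.3179, 0.2448]
tool_rot: [0.228, 0.974, -0.0, 0.0]
ft_force: [0.2, -1.1, 0.6]
grip_width: 0.0868
grip_force: 0.0
```

Emit:
apply_moves([
  {"offset": [0, 0, -5], "rot": [0, 0, 0]},
  {"offset": [0, 0, -10], "rot": [0, 0, 0]},
  {"offset": [0, 0, -14], "rot": [0, 0, 0]},
  {"offset": [0, 0, -17], "rot": [0, 0, 0]},
  {"offset": [0, 0, -19], "rot": [0, 0, 0]},
  {"offset": [0, 0, -20], "rot": [0, 0, 0]},
  {"offset": [0, 0, -20], "rot": [0, 0, 0]},
  {"offset": [0, 0, -20], "rot": [0, 0, 0]},
  {"offset": [0, 0, -20], "rot": [0, 0, 0]},
])

```text
time: 4.0
position: [0.4391, -0.3163, 0.0459]
tool_rot: [0.228, 0.974, -0.001, 0.001]
ft_force: [0.2, -0.5, 0.4]
grip_width: 0.087
grip_force: 0.0
```

```bash
cat > st.py <<'E'
from rig import get_obs
import numpy as np
from scipy.spatial.transform import Rotation as R
o=get_obs();m=R.from_quat(o["tool_rot"]).as_matrix()
print(np.round(o["position"]*1000,1),"yaw(y-90)",np.round(np.degrees(np.arctan2(m[1,1],m[0,1]))-90,2),"tilt",np.round(np.degrees(m[:2,2]),2),"w",round(o["grip_width"]*1000,1),o["grip_force"],o["ft_force"].round(1),o["q"].round(2))
E
python3 st.py
```

```text
[ 439.1 -316.3   45.9] yaw(y-90) -26.32 tilt [ 0.11 -0.12] w 87.0 0.0 [ 0.2 -0.5  0.4] [-0.83  0.73  1.79 -0.    0.63 -1.94]
```

Emit:
apply_moves([
  {"offset": [-0.1, 0, -1], "rot": [0, 0, 0]},
  {"offset": [-0.1, 0, -1.8], "rot": [0, 0, 0]},
  {"offset": [-0.1, 0, -2.2], "rot": [0, 0, 0]},
  {"offset": [-0.1, 0, -2.2], "rot": [0, 0, 0]},
  {"offset": [-0.1, 0, -2.2], "rot": [0, 0, 0]},
])

```text
time: 4.5
position: [0.4372, -0.3155, 0.0225]
tool_rot: [0.228, 0.974, 0.0, -0.0]
ft_force: [-0.9, 0.2, 2.3]
grip_width: 0.0867
grip_force: 1.1
```

Emit:
apply_moves([
  {"offset": [0, 0, 0], "rot": [0, 0, 0]},
  {"offset": [0, 0, 0], "rot": [0, 0, 0]},
  {"offset": [0, 0, 0], "rot": [0, 0, 0]},
  {"offset": [0, 0, 0], "rot": [0, 0, 0]},
  {"offset": [0, 0, 0], "rot": [0, 0, 0]},
  {"offset": [0, 0, 0], "rot": [0, 0, 0]},
  {"offset": [0, 0, 0], "rot": [0, 0, 0]},
  {"offset": [0, 0, 0], "rot": [0, 0, 0]},
], hand=0, newtons=20)

```text
time: 5.3
position: [0.4373, -0.3156, 0.0225]
tool_rot: [0.228, 0.974, 0.0, -0.0]
ft_force: [0.3, -0.9, 0.0]
grip_width: 0.0399
grip_force: 20.0
```

```bash
python3 st.py
```

```text
[ 437.3 -315.6   22.5] yaw(y-90) -26.33 tilt [-0.01  0.  ] w 39.9 20.016574822374615 [ 0.3 -0.9  0. ] [-0.83  0.77  1.79 -0.    0.58 -1.94]
```

Emit:
apply_moves([
  {"offset": [0, 0, 3], "rot": [0, 0, 0]},
  {"offset": [0, 0, 7], "rot": [0, 0, 0]},
  {"offset": [0, 0, 11], "rot": [0, 0, 0]},
  {"offset": [0, 0, 15], "rot": [0, 0, 0]},
  {"offset": [1.5, 3.5, 15], "rot": [0, 0, 4]},
  {"offset": [3.4, 7.9, 15], "rot": [0, 0, 8]},
  {"offset": [5.3, 12.3, 15], "rot": [0, 0, 12]},
  {"offset": [7.2, 16.7, 15], "rot": [0, 0, 16]},
  {"offset": [9.1, 21.1, 15], "rot": [0, 0, 20]},
  {"offset": [11, 25.5, 15], "rot": [0, 0, 24]},
  {"offset": [12.9, 29.9, 15], "rot": [0, 0, 28]},
  {"offset": [14.8, 34.3, 15], "rot": [0, 0, 32]},
  {"offset": [16.7, 38.7, 15], "rot": [0, 0, 36]},
  {"offset": [18.6, 43.1, 15], "rot": [0, 0, 37]},
  {"offset": [20.2, 47.5, 15], "rot": [0, 0, 37]},
  {"offset": [21.4, 50.1, 15], "rot": [0, 0, 37]},
  {"offset": [21.4, 50.1, 12], "rot": [0, 0, 37]},
  {"offset": [21.4, 50.1, 9], "rot": [0, 0, 37]},
  {"offset": [21.4, 50.1, 7], "rot": [0, 0, 37]},
  {"offset": [21.4, 50.1, 7], "rot": [0, 0, 37]},
])

```text
time: 7.3
position: [0.6481, 0.1852, 0.0885]
tool_rot: [-0.093, 0.996, -0.0, -0.004]
ft_force: [-0.5, -0.5, -1.5]
grip_width: 0.0396
grip_force: 20.0
```

Emit:
apply_moves([
  {"offset": [0, 0, -1], "rot": [0, 0, 0]},
  {"offset": [0, 0, -1], "rot": [0, 0, 0]},
  {"offset": [0, 0, -1], "rot": [0, 0, 0]},
])

```text
time: 7.6
position: [0.6519, 0.1853, 0.0835]
tool_rot: [-0.093, 0.996, 0.0, 0.001]
ft_force: [-0.0, 0.3, -1.1]
grip_width: 0.0399
grip_force: 20.0
```

```bash
python3 st.py; python3 - <<'E'
from rig import vision
import cv2
for n in("top","side"):cv2.imwrite(f"pics/{n}1.png",vision.camera(n)[:,:,::-1])
s=cv2.imread("pics/side1.png")[60:210,250:450];t=cv2.imread("pics/top1.png")[90:240,200:400]
import numpy as np
cv2.imwrite("pics/v1.png",cv2.resize(np.hstack([t,s]),None,fx=2,fy=2))
E
```

```text
[651.9 185.3  83.5] yaw(y-90) 10.65 tilt [0.08 0.01] w 39.9 19.999923706054688 [-0.   0.3 -1.1] [ 0.11  0.79  1.41  0.    0.94 -1.64]
```

View pics/v1.png

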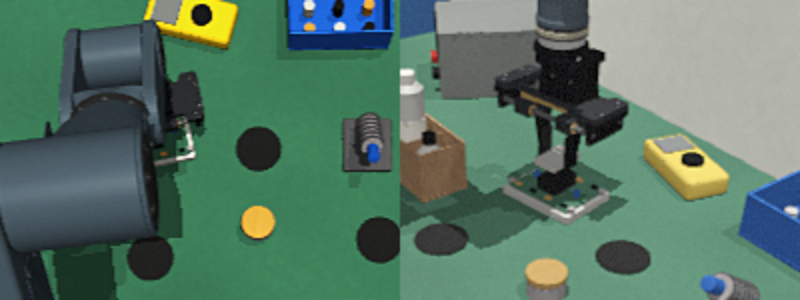

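The plate is held square above the module, so I lower and release it.

Emit:
apply_moves([
  {"offset": [0, 0, -0.8], "rot": [0, 0, 0]},
  {"offset": [0, 0, -1.4], "rot": [0, 0, 0]},
  {"offset": [0, 0, -1.8], "rot": [0, 0, 0]},
  {"offset": [0, 0, -2.0], "rot": [0, 0, 0]},
  {"offset": [0, 0, -2.1], "rot": [0, 0, 0]},
  {"offset": [0, 0, -2.1], "rot": [0, 0, 0]},
  {"offset": [0, 0, -2.1], "rot": [0, 0, 0]},
])

```text
time: 8.4
position: [0.6507, 0.1853, 0.0625]
tool_rot: [-0.093, 0.996, -0.0, -0.001]
ft_force: [-3.2, -1.5, 5.7]
grip_width: 0.0395
grip_force: 20.0
```

Emit:
apply_moves([
  {"offset": [0, 0, 0], "rot": [0, 0, 0]},
  {"offset": [0, 0, 0], "rot": [0, 0, 0]},
  {"offset": [0, 0, 0], "rot": [0, 0, 0]},
  {"offset": [0, 0, 0], "rot": [0, 0, 0]},
  {"offset": [0, 0, 0], "rot": [0, 0, 0]},
  {"offset": [0, 0, 1], "rot": [0, 0, 0]},
  {"offset": [0, 0, 4], "rot": [0, 0, 0]},
  {"offset": [0, 0, 8], "rot": [0, 0, 0]},
  {"offset": [0, 0, 13], "rot": [0, 0, 0]},
  {"offset": [0, 0, 16], "rot": [0, 0, 0]},
], hand=1)

```text
time: 9.4
position: [0.6529, 0.1856, 0.2265]
tool_rot: [-0.093, 0.996, 0.0, 0.003]
ft_force: [0.4, -0.2, -0.9]
grip_width: 0.0866
grip_force: 0.0
```

Emit:
apply_moves([
  {"offset": [-7.8, -58, 0], "rot": [0, 0, -46.5]},
  {"offset": [-7.8, -58, 0], "rot": [0, 0, -46.5]},
  {"offset": [-7.8, -58, 0], "rot": [0, 0, -46.5]},
  {"offset": [-7.8, -58, 0], "rot": [0, 0, -46.5]},
  {"offset": [-7.8, -58, 0], "rot": [0, 0, -46.5]},
  {"offset": [-7.8, -58, 0], "rot": [0, 0, -46.5]},
  {"offset": [-7.8, -58, 0], "rot": [0, 0, -46.5]},
  {"offset": [-7.8, -58, 0], "rot": [0, 0, -46.5]},
  {"offset": [-7.8, -58, 0], "rot": [0, 0, -46.5]},
  {"offset": [-7.8, -58, 0], "rot": [0, 0, -46.5]},
  {"offset": [-7.8, -58, 0], "rot": [0, 0, -46.5]},
  {"offset": [-7.8, -58, 0], "rot": [0, 0, -46.5]},
  {"offset": [-7.8, -58, 0], "rot": [0, 0, -46.5]},
  {"offset": [-7.8, -58, -4], "rot": [0, 0, -46.5]},
  {"offset": [-7.8, -58, -8], "rot": [0, 0, -46.5]},
  {"offset": [-7.8, -58, -12], "rot": [0, 0, -46.5]},
  {"offset": [-7.8, -58, -13.5], "rot": [0, 0, -46.5]},
  {"offset": [-7.8, -58, -13.5], "rot": [0, 0, -46.5]},
  {"offset": [-7.8, -58, -13.5], "rot": [0, 0, -46.5]},
  {"offset": [-7.8, -58, -13.5], "rot": [0, 0, -46.5]},
])

```text
time: 11.4
position: [0.5749, -0.3957, 0.0894]
tool_rot: [0.307, 0.952, -0.001, 0.002]
ft_force: [-0.4, -0.6, 0.3]
grip_width: 0.087
grip_force: 0.0
```

```bash
python3 st.py; python3 - <<'E'
from fit import *
import cv2
ims={}
for n in("top","side"):
    ims[n]=vision.camera(n)[:,:,::-1].copy();cv2.imwrite(f"pics/{n}2.png",ims[n])
P=[p+[0,0,.04] for p in PLATE]
for c in(("top","side"),("top",),("side",)):
    v,s=fit(P,[.652,.186,.186],ims,sat(40,lo=140),cams=c,m=2);print(c,v[:2]*1000,np.degrees(v[2]),s)
t=ims["top"][130:190,235:315];s=ims["side"][120:180,288:368]
cv2.imwrite("pics/v2.png",cv2.resize(np.hstack([t,s]),None,fx=5,fy=5,interpolation=0))
E
```

```text
[ 574.9 -395.7   89.4] yaw(y-90) -35.81 tilt [ 0.21 -0.2 ] w 87.0 0.0 [-0.4 -0.6  0.3] [-0.76  0.8   1.35  0.    0.99 -1.71]
('top', 'side') [651.38991047 186.27493642] 10.313102373421026 [0.917 0.911]
('top',) [652.71405976 186.22637345] 10.47530152635802 [0.92]
('side',) [651.53901624 187.20210899] 9.221753095824603 [0.917]
```

View pics/v2.png

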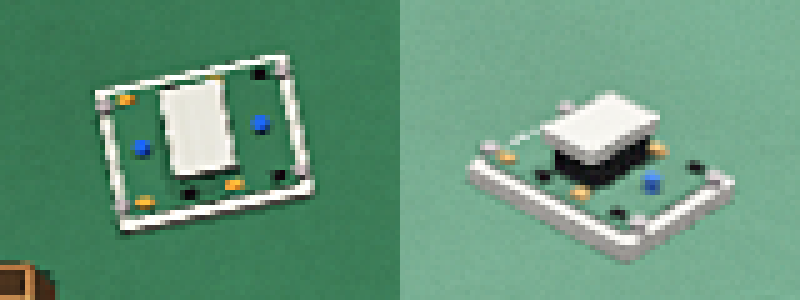

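The plate is centred and square on the module (top view about (268,155)), with the fit within 1 mm. Next is the sink.

Emit:
apply_moves([
  {"offset": [0, 0.1, -3], "rot": [0, 0, 0]},
  {"offset": [0, 0.1, -5], "rot": [0, 0, 0]},
  {"offset": [0, 0.1, -6], "rot": [0, 0, 0]},
  {"offset": [0, 0.1, -6], "rot": [0, 0, 0]},
  {"offset": [0, 0.1, -6], "rot": [0, 0, 0]},
])

```text
time: 12.0
position: [0.574, -0.3942, 0.0276]
tool_rot: [0.308, 0.952, -0.0, 0.001]
ft_force: [0.1, 0.4, 0.5]
grip_width: 0.0869
grip_force: 0.0
```

Emit:
apply_moves([
  {"offset": [0, 0, 0], "rot": [0, 0, 0]},
  {"offset": [0, 0, 0], "rot": [0, 0, 0]},
  {"offset": [0, 0, 0], "rot": [0, 0, 0]},
  {"offset": [0, 0, 0], "rot": [0, 0, 0]},
  {"offset": [0, 0, 0], "rot": [0, 0, 0]},
  {"offset": [0, 0, 0], "rot": [0, 0, 0]},
  {"offset": [0, 0, 0], "rot": [0, 0, 0]},
  {"offset": [0, 0, 0], "rot": [0, 0, 0]},
], hand=0, newtons=20)

```text
time: 12.8
position: [0.5733, -0.3937, 0.0265]
tool_rot: [0.308, 0.952, -0.0, -0.0]
ft_force: [-0.5, 0.8, 1.3]
grip_width: 0.0398
grip_force: 20.0
```

```bash
python3 st.py
```

```text
[ 573.3 -393.7   26.5] yaw(y-90) -35.83 tilt [-0.01 -0.  ] w 39.8 19.999790901783854 [-0.5  0.8  1.3] [-0.76  0.89  1.37 -0.    0.89 -1.71]
```

Emit:
apply_moves([
  {"offset": [0, 0, 3], "rot": [0, 0, 0]},
  {"offset": [0, 0, 7], "rot": [0, 0, 0]},
  {"offset": [0, 0, 11.5], "rot": [0, 0, 0]},
  {"offset": [0, 0, 16], "rot": [0, 0, 0]},
  {"offset": [0.4, 3, 18], "rot": [0, 0, 4]},
  {"offset": [1, 7.5, 18], "rot": [0, 0, 8]},
  {"offset": [1.6, 12, 18], "rot": [0, 0, 12]},
  {"offset": [2.2, 16.5, 18], "rot": [0, 0, 16]},
  {"offset": [2.8, 21, 18], "rot": [0, 0, 20]},
  {"offset": [3.4, 25.5, 18], "rot": [0, 0, 24]},
  {"offset": [4, 30, 18], "rot": [0, 0, 28]},
  {"offset": [4.6, 34.5, 18], "rot": [0, 0, 32]},
  {"offset": [5.2, 39, 18], "rot": [0, 0, 36]},
  {"offset": [5.8, 43.5, 18], "rot": [0, 0, 40]},
  {"offset": [6.4, 48, 18], "rot": [0, 0, 44]},
  {"offset": [7, 52.5, 18], "rot": [0, 0, 46.4]},
  {"offset": [7.5, 56, 18], "rot": [0, 0, 46.4]},
  {"offset": [7.8, 57.9, 18], "rot": [0, 0, 46.4]},
  {"offset": [7.8, 57.9, 16], "rot": [0, 0, 46.4]},
  {"offset": [7.8, 57.9, 13], "rot": [0, 0, 46.4]},
])

```text
time: 14.8
position: [0.653, 0.1859, 0.1581]
tool_rot: [-0.093, 0.996, -0.0, 0.003]
ft_force: [0.0, 0.4, -0.8]
grip_width: 0.0398
grip_force: 20.0
```

Emit:
apply_moves([
  {"offset": [0, 0, -3], "rot": [0, 0, 0]},
  {"offset": [0, 0, -5], "rot": [0, 0, 0]},
  {"offset": [0, 0, -6.5], "rot": [0, 0, 0]},
  {"offset": [0, 0, -6.5], "rot": [0, 0, 0]},
  {"offset": [0, 0, -6.5], "rot": [0, 0, 0]},
  {"offset": [0, 0, -6.5], "rot": [0, 0, 0]},
])

```text
time: 15.4
position: [0.6525, 0.1853, 0.093]
tool_rot: [-0.092, 0.996, -0.0, 0.001]
ft_force: [0.2, -0.1, -0.9]
grip_width: 0.0396
grip_force: 20.0
```

```bash
python3 st.py
```

```text
[652.5 185.3  93. ] yaw(y-90) 10.55 tilt [0.17 0.01] w 39.6 19.99994696583599 [ 0.2 -0.1 -0.9] [ 0.11  0.78  1.4  -0.    0.96 -1.64]
```

Emit:
apply_moves([
  {"offset": [-0.1, 0.05, -0.6], "rot": [0, 0, 0]},
  {"offset": [-0.1, 0.05, -1.1], "rot": [0, 0, 0]},
  {"offset": [-0.1, 0.05, -1.4], "rot": [0, 0, 0]},
  {"offset": [-0.1, 0.05, -1.6], "rot": [0, 0, 0]},
  {"offset": [-0.1, 0.05, -1.65], "rot": [0, 0, 0]},
  {"offset": [-0.1, 0.05, -1.65], "rot": [0, 0, 0]},
  {"offset": [-0.1, 0.05, -1.65], "rot": [0, 0, 0]},
])

```text
time: 16.1
position: [0.6501, 0.1859, 0.0765]
tool_rot: [-0.092, 0.996, -0.0, -0.0]
ft_force: [-2.4, -0.0, 6.4]
grip_width: 0.0398
grip_force: 20.0
```

```bash
python3 st.py
```

```text
[650.1 185.9  76.5] yaw(y-90) 10.58 tilt [-0.02 -0.01] w 39.8 19.999720668420196 [-2.4 -0.   6.4] [ 0.11  0.8   1.41 -0.    0.93 -1.64]
```

Emit:
apply_moves([
  {"offset": [0, 0, 0], "rot": [0, 0, 0]},
  {"offset": [0, 0, 0], "rot": [0, 0, 0]},
  {"offset": [0, 0, 0], "rot": [0, 0, 0]},
  {"offset": [0, 0, 0], "rot": [0, 0, 0]},
  {"offset": [0, 0, 0], "rot": [0, 0, 0]},
  {"offset": [0, 0, 1], "rot": [0, 0, 0]},
  {"offset": [0, 0, 4], "rot": [0, 0, 0]},
  {"offset": [0, 0, 8], "rot": [0, 0, 0]},
  {"offset": [0, 0, 13], "rot": [0, 0, 0]},
  {"offset": [0, 0, 17], "rot": [0, 0, 0]},
], hand=1)

```text
time: 17.1
position: [0.6509, 0.186, 0.2486]
tool_rot: [-0.092, 0.996, 0.0, 0.001]
ft_force: [1.5, -0.8, 0.1]
grip_width: 0.0867
grip_force: 0.0
```

Emit:
apply_moves([
  {"offset": [-13.4, 19.4, 0], "rot": [0, 0, -100.6]},
  {"offset": [-13.4, 19.4, 0], "rot": [0, 0, -100.6]},
  {"offset": [-13.4, 19.4, 0], "rot": [0, 0, -100.6]},
  {"offset": [-13.4, 19.4, 0], "rot": [0, 0, -100.6]},
  {"offset": [-13.4, 19.4, 0], "rot": [0, 0, -100.6]},
  {"offset": [-13.4, 19.4, 0], "rot": [0, 0, -100.6]},
  {"offset": [-13.4, 19.4, 0], "rot": [0, 0, -100.6]},
  {"offset": [-13.4, 19.4, 0], "rot": [0, 0, -100.6]},
  {"offset": [-13.4, 19.4, 0], "rot": [0, 0, -100.6]},
  {"offset": [-13.4, 19.4, 0], "rot": [0, 0, -100.6]},
  {"offset": [-13.4, 19.4, 0], "rot": [0, 0, -100.6]},
  {"offset": [-13.4, 19.4, 0], "rot": [0, 0, -100.6]},
  {"offset": [-13.4, 19.4, 0], "rot": [0, 0, -100.6]},
  {"offset": [-13.4, 19.4, 0], "rot": [0, 0, -100.6]},
  {"offset": [-13.4, 19.4, 0], "rot": [0, 0, -100.6]},
  {"offset": [-13.4, 19.4, 0], "rot": [0, 0, -100.6]},
])

```text
time: 18.7
position: [0.5163, 0.3799, 0.2452]
tool_rot: [0.707, 0.707, 0.0, -0.0]
ft_force: [0.0, -0.2, 0.7]
grip_width: 0.0871
grip_force: 0.0
```

```bash
python3 st.py; python3 - <<'E'
from fit import *
ims={}
for n in("top","side"):
    ims[n]=vision.camera(n)[:,:,::-1].copy();cv2.imwrite(f"pics/{n}3.png",ims[n])
t=ims["top"][120:195,200:300];s=ims["side"][60:180,210:370]
cv2.imwrite("pics/v3.png",np.hstack([cv2.resize(t,(400,300)),cv2.resize(s,(400,300))]))
E
```

```text
[516.3 379.9 245.2] yaw(y-90) -89.98 tilt [0.01 0.01] w 87.1 0.0 [ 0.  -0.2  0.7] [0.46 0.55 1.39 0.   1.2  0.46]
```

View pics/v3.png

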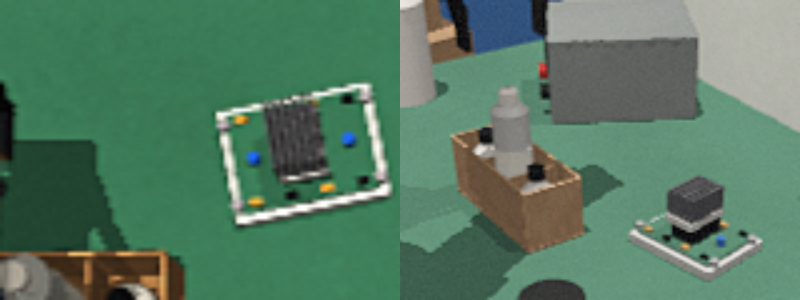

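The sink stands square on the plate on the module, fins up, with the can still in the carton. Now I take the can.

Emit:
apply_moves([
  {"offset": [0, 0, -4], "rot": [0, 0, 0]},
  {"offset": [0, 0, -7], "rot": [0, 0, 0]},
  {"offset": [0, 0, -9.5], "rot": [0, 0, 0]},
  {"offset": [0, 0, -11.5], "rot": [0, 0, 0]},
  {"offset": [0, 0, -12.3], "rot": [0, 0, 0]},
  {"offset": [0, 0, -12.3], "rot": [0, 0, 0]},
  {"offset": [0, 0, -12.3], "rot": [0, 0, 0]},
  {"offset": [0, 0, -12.3], "rot": [0, 0, 0]},
])

```text
time: 19.6
position: [0.5172, 0.3804, 0.1235]
tool_rot: [0.707, 0.707, 0.001, 0.0]
ft_force: [-0.2, 0.3, -0.7]
grip_width: 0.0868
grip_force: 0.0
```

Emit:
apply_moves([
  {"offset": [0, 0, 0], "rot": [0, 0, 0]},
  {"offset": [0, 0, 0], "rot": [0, 0, 0]},
  {"offset": [0, 0, 0], "rot": [0, 0, 0]},
  {"offset": [0, 0, 0], "rot": [0, 0, 0]},
  {"offset": [0, 0, 0], "rot": [0, 0, 0]},
  {"offset": [0, 0, 0], "rot": [0, 0, 0]},
  {"offset": [0, 0, 0], "rot": [0, 0, 0]},
  {"offset": [0, 0, 0], "rot": [0, 0, 0]},
], hand=0, newtons=25)

```text
time: 20.4
position: [0.5164, 0.3799, 0.122]
tool_rot: [0.707, 0.707, -0.0, -0.0]
ft_force: [0.2, -0.3, 0.5]
grip_width: 0.0449
grip_force: 25.0
```

```bash
python3 st.py
```

```text
[516.4 379.9 122. ] yaw(y-90) -90.03 tilt [-0. -0.] w 44.9 24.9975513076191 [ 0.2 -0.3  0.5] [0.46 0.7  1.49 0.   0.95 0.46]
```

Emit:
apply_moves([
  {"offset": [0, 0, 1.5], "rot": [0, 0, 0]},
  {"offset": [0, 0, 4], "rot": [0, 0, 0]},
  {"offset": [0, 0, 7], "rot": [0, 0, 0]},
  {"offset": [0, 0, 10], "rot": [0, 0, 0]},
  {"offset": [0, 0, 12], "rot": [0, 0, 0]},
  {"offset": [0, 0, 12], "rot": [0, 0, 0]},
  {"offset": [0.6, -2, 12], "rot": [0, 0, 0]},
  {"offset": [1.5, -5, 12], "rot": [0, 0, 0]},
  {"offset": [2.7, -9, 12], "rot": [0, 0, 0]},
  {"offset": [4, -13, 12], "rot": [0, 0, 0]},
  {"offset": [5.3, -17, 12], "rot": [0, 0, 0]},
  {"offset": [6.6, -21, 12], "rot": [0, 0, 0]},
  {"offset": [7.8, -25, 12], "rot": [0, 0, 0]},
  {"offset": [9, -29, 12], "rot": [0, 0, 0]},
  {"offset": [10.2, -33, 12], "rot": [0, 0, 0]},
  {"offset": [11, -35.5, 12], "rot": [0, 0, 0]},
  {"offset": [11.5, -36.8, 12], "rot": [0, 0, 0]},
  {"offset": [11.6, -37.2, 12], "rot": [0, 0, 0]},
  {"offset": [11.6, -37.2, 12], "rot": [0, 0, 0]},
  {"offset": [11.6, -37.2, 12], "rot": [0, 0, 0]},
])

```text
time: 22.4
position: [0.6316, 0.0095, 0.2417]
tool_rot: [0.707, 0.707, -0.0, -0.001]
ft_force: [0.5, 0.7, -0.6]
grip_width: 0.0453
grip_force: 25.0
```

Emit:
apply_moves([
  {"offset": [0, 0, -3], "rot": [0, 0, 0]},
  {"offset": [0, 0, -6], "rot": [0, 0, 0]},
  {"offset": [0, 0, -8.5], "rot": [0, 0, 0]},
  {"offset": [0, 0, -10], "rot": [0, 0, 0]},
  {"offset": [0, 0, -10], "rot": [0, 0, 0]},
  {"offset": [0, 0, -10], "rot": [0, 0, 0]},
  {"offset": [0, 0, -10], "rot": [0, 0, 0]},
])

```text
time: 23.1
position: [0.6335, 0.0081, 0.1437]
tool_rot: [0.707, 0.707, 0.001, 0.001]
ft_force: [0.2, 0.1, -2.3]
grip_width: 0.0453
grip_force: 25.0
```

```bash
python3 st.py; python3 - <<'E'
from fit import *
ims={}
for n in("top","side"):
    ims[n]=vision.camera(n)[:,:,::-1].copy();cv2.imwrite(f"pics/{n}4.png",ims[n])
s=ims["side"][80:230,280:480]
q=proj("side",np.array([[.6322,.0083,.003]]));print((q-[280,80])*4)
cv2.imwrite("pics/v4.png",cv2.resize(s,None,fx=4,fy=4))
E
```

```text
[633.5   8.1 143.7] yaw(y-90) -90.01 tilt [ 0.19 -0.03] w 45.3 24.997735669071925 [ 0.2  0.1 -2.3] [-0.16  0.66  1.5   0.    0.98 -0.16]
[[324.65425947 429.08721887]]
```

View pics/v4.png

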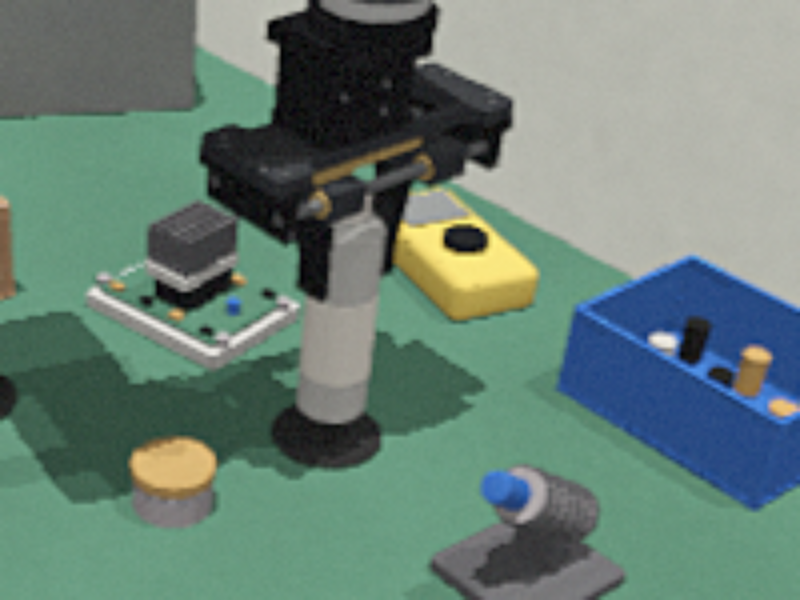

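Emit:
apply_moves([
  {"offset": [-0.05, 0, -0.8], "rot": [0, 0, 0]},
  {"offset": [-0.05, 0, -1.4], "rot": [0, 0, 0]},
  {"offset": [-0.05, 0, -1.8], "rot": [0, 0, 0]},
  {"offset": [-0.05, 0, -2.0], "rot": [0, 0, 0]},
  {"offset": [-0.05, 0, -2.1], "rot": [0, 0, 0]},
  {"offset": [-0.05, 0, -2.15], "rot": [0, 0, 0]},
  {"offset": [-0.05, 0, -2.15], "rot": [0, 0, 0]},
  {"offset": [-0.05, 0, -2.15], "rot": [0, 0, 0]},
  {"offset": [-0.05, 0, -2.15], "rot": [0, 0, 0]},
])

```text
time: 24.1
position: [0.6315, 0.0079, 0.121]
tool_rot: [0.707, 0.707, -0.0, -0.0]
ft_force: [-3.1, 0.2, 5.5]
grip_width: 0.0454
grip_force: 25.0
```

```bash
python3 st.py
```

```text
[631.5   7.9 121. ] yaw(y-90) -90.02 tilt [-0.04 -0.  ] w 45.4 24.998388335797017 [-3.1  0.2  5.5] [-0.16  0.69  1.52 -0.    0.94 -0.16]
```

Emit:
apply_moves([
  {"offset": [0, 0, 0], "rot": [0, 0, 0]},
  {"offset": [0, 0, 0], "rot": [0, 0, 0]},
  {"offset": [0, 0, 0], "rot": [0, 0, 0]},
  {"offset": [0, 0, 0], "rot": [0, 0, 0]},
  {"offset": [0, 0, 0], "rot": [0, 0, 0]},
  {"offset": [0, 0, 1], "rot": [0, 0, 0]},
  {"offset": [0, 0, 4], "rot": [0, 0, 0]},
  {"offset": [0, 0, 8], "rot": [0, 0, 0]},
  {"offset": [0, 0, 11], "rot": [0, 0, 0]},
  {"offset": [0, 0, 11], "rot": [0, 0, 0]},
], hand=1)

```text
time: 25.1
position: [0.6352, 0.0075, 0.2368]
tool_rot: [0.707, 0.707, 0.004, 0.005]
ft_force: [0.1, -0.4, -0.6]
grip_width: 0.0867
grip_force: 0.0
```

Emit:
apply_moves([
  {"offset": [-12.9, 0.2, 0], "rot": [0, 0, 90]},
  {"offset": [-12.9, 0.2, 0], "rot": [0, 0, 90]},
  {"offset": [-12.9, 0.2, 0], "rot": [0, 0, 90]},
  {"offset": [-12.9, 0.2, 0], "rot": [0, 0, 90]},
  {"offset": [-12.9, 0.2, 0], "rot": [0, 0, 90]},
  {"offset": [-12.9, 0.2, 0], "rot": [0, 0, 90]},
  {"offset": [-12.9, 0.2, 0], "rot": [0, 0, 90]},
  {"offset": [-12.9, 0.2, 0], "rot": [0, 0, 90]},
  {"offset": [-12.9, 0.2, 0], "rot": [0, 0, 90]},
  {"offset": [-12.9, 0.2, 0], "rot": [0, 0, 90]},
  {"offset": [-12.9, 0.2, 0], "rot": [0, 0, 90]},
  {"offset": [-12.9, 0.2, 0], "rot": [0, 0, 90]},
  {"offset": [-12.9, 0.2, -4], "rot": [0, 0, 90]},
  {"offset": [-12.9, 0.2, -8], "rot": [0, 0, 90]},
  {"offset": [-12.9, 0.2, -12], "rot": [0, 0, 90]},
  {"offset": [-12.9, 0.2, -14], "rot": [0, 0, 90]},
  {"offset": [-12.9, 0.2, -15], "rot": [0, 0, 90]},
  {"offset": [-12.9, 0.2, -15], "rot": [0, 0, 90]},
  {"offset": [-12.9, 0.2, -15], "rot": [0, 0, 90]},
  {"offset": [-12.9, 0.2, -15], "rot": [0, 0, 90]},
])

```text
time: 27.1
position: [0.5039, 0.0097, 0.0818]
tool_rot: [0.0, 1.0, -0.0, 0.001]
ft_force: [0.3, 0.1, -0.4]
grip_width: 0.0873
grip_force: 0.0
```

```bash
python3 st.py;python3 - <<'E'
from rig import nets,vision
import numpy as np
for n in("top","side"):
    vision.camera(n)
    for q in("can","tin"):print(n,q,[(np.round(d["centre"],3).tolist(),round(d["conf"],2)) for d in nets.spot_point(n,q)])
E
```

```text
[503.9   9.7  81.8] yaw(y-90) -0.04 tilt [ 0.16 -0.03] w 87.3 0.0 [ 0.3  0.1 -0.4] [-0.2   0.63  1.87 -0.    0.64 -1.77]
top can [([0.629, 0.013, 0.002], 0.76)]
top tin []
side can [([0.635, 0.011, 0.006], 0.93)]
side tin [([0.505, 0.009, 0.001], 0.96)]
```

Emit:
apply_moves([
  {"offset": [-0.1, 0, -2.5], "rot": [0, 0, 0]},
  {"offset": [-0.1, 0, -4.3], "rot": [0, 0, 0]},
  {"offset": [-0.1, 0, -5.2], "rot": [0, 0, 0]},
  {"offset": [-0.1, 0, -5.2], "rot": [0, 0, 0]},
  {"offset": [-0.1, 0, -5.2], "rot": [0, 0, 0]},
  {"offset": [-0.1, 0, -5.2], "rot": [0, 0, 0]},
])

```text
time: 28.0
position: [0.5024, 0.0098, 0.0292]
tool_rot: [0.0, 1.0, -0.0, 0.001]
ft_force: [0.4, 0.2, -0.1]
grip_width: 0.0864
grip_force: 0.0
```

Emit:
apply_moves([
  {"offset": [0, 0, 0], "rot": [0, 0, 0]},
  {"offset": [0, 0, 0], "rot": [0, 0, 0]},
  {"offset": [0, 0, 0], "rot": [0, 0, 0]},
  {"offset": [0, 0, 0], "rot": [0, 0, 0]},
  {"offset": [0, 0, 0], "rot": [0, 0, 0]},
  {"offset": [0, 0, 0], "rot": [0, 0, 0]},
  {"offset": [0, 0, 0], "rot": [0, 0, 0]},
  {"offset": [0, 0, 0], "rot": [0, 0, 0]},
], hand=0, newtons=20)

```text
time: 28.8
position: [0.5019, 0.0099, 0.0286]
tool_rot: [0.0, 1.0, -0.0, 0.0]
ft_force: [0.2, -0.1, 1.0]
grip_width: 0.0528
grip_force: 20.0
```

```bash
python3 st.py
```

```text
[501.9   9.9  28.6] yaw(y-90) -0.03 tilt [ 0. -0.] w 52.8 20.00000299885869 [ 0.2 -0.1  1. ] [-0.2   0.74  1.89  0.    0.52 -1.77]
```

Emit:
apply_moves([
  {"offset": [0, 0, 2], "rot": [0, 0, 0]},
  {"offset": [0, 0, 5], "rot": [0, 0, 0]},
  {"offset": [0, 0, 8], "rot": [0, 0, 0]},
  {"offset": [-0.4, -3, 8], "rot": [0, 0, 0]},
  {"offset": [-0.9, -7, 8], "rot": [0, 0, 0]},
  {"offset": [-1.5, -11, 8], "rot": [0, 0, 0]},
  {"offset": [-2, -15, 8], "rot": [0, 0, 0]},
  {"offset": [-2.4, -18, 8], "rot": [0, 0, 0]},
  {"offset": [-2.6, -19.4, 8], "rot": [0, 0, 0]},
  {"offset": [-2.6, -19.8, 8], "rot": [0, 0, 0]},
  {"offset": [-2.6, -19.8, 5], "rot": [0, 0, 0]},
  {"offset": [-2.6, -19.8, 2.5], "rot": [0, 0, 0]},
  {"offset": [-2.6, -19.8, 1.3], "rot": [0, 0, 0]},
  {"offset": [-2.6, -19.8, 1.3], "rot": [0, 0, 0]},
  {"offset": [-2.6, -19.8, 1.3], "rot": [0, 0, 0]},
  {"offset": [-2.6, -19.8, 1.3], "rot": [0, 0, 0]},
])

```text
time: 30.4
position: [0.4766, -0.1881, 0.0425]
tool_rot: [-0.0, 1.0, -0.0, 0.001]
ft_force: [-0.5, -0.4, -0.5]
grip_width: 0.0528
grip_force: 20.0
```

```bash
python3 st.py
```

```text
[ 476.6 -188.1   42.5] yaw(y-90) 0.01 tilt [ 0.09 -0.06] w 52.8 20.00003222376108 [-0.5 -0.4 -0.5] [-0.59  0.72  1.86  0.    0.56 -2.17]
```

Emit:
apply_moves([
  {"offset": [0, 0, -0.5], "rot": [0, 0, 0]},
  {"offset": [0, 0, -0.8], "rot": [0, 0, 0]},
  {"offset": [0, 0, -1.0], "rot": [0, 0, 0]},
  {"offset": [0, 0, -1.05], "rot": [0, 0, 0]},
  {"offset": [0, 0, -1.05], "rot": [0, 0, 0]},
  {"offset": [0, 0, -1.05], "rot": [0, 0, 0]},
])

```text
time: 31.0
position: [0.4759, -0.1882, 0.0315]
tool_rot: [0.0, 1.0, -0.0, 0.0]
ft_force: [-1.0, 0.2, 5.5]
grip_width: 0.0525
grip_force: 20.0
```

```bash
python3 st.py
```

```text
[ 475.9 -188.2   31.5] yaw(y-90) -0.04 tilt [ 0.02 -0.01] w 52.5 20.000102184712887 [-1.   0.2  5.5] [-0.6   0.74  1.86  0.    0.54 -2.17]
```

Emit:
apply_moves([
  {"offset": [0, 0, 0], "rot": [0, 0, 0]},
  {"offset": [0, 0, 0], "rot": [0, 0, 0]},
  {"offset": [0, 0, 0], "rot": [0, 0, 0]},
  {"offset": [0, 0, 0], "rot": [0, 0, 0]},
  {"offset": [0, 0, 0], "rot": [0, 0, 0]},
  {"offset": [0, 0, 1], "rot": [0, 0, 0]},
  {"offset": [0, 0, 4], "rot": [0, 0, 0]},
  {"offset": [0, 0, 8], "rot": [0, 0, 0]},
  {"offset": [0, 0, 12], "rot": [0, 0, 0]},
  {"offset": [0, 0, 16], "rot": [0, 0, 0]},
  {"offset": [-3, -5, 16], "rot": [0, 0, 0]},
  {"offset": [-4, -10, 16], "rot": [0, 0, 0]},
  {"offset": [-4, -15, 16], "rot": [0, 0, 0]},
  {"offset": [-4, -20, 16], "rot": [0, 0, 0]},
  {"offset": [-4, -25, 16], "rot": [0, 0, 0]},
  {"offset": [-4, -25, 16], "rot": [0, 0, 0]},
  {"offset": [-4, -25, 16], "rot": [0, 0, 0]},
], hand=1)

```text
time: 32.7
position: [0.4353, -0.4398, 0.1913]
tool_rot: [0.002, 1.0, -0.0, 0.0]
ft_force: [0.4, 1.1, 0.4]
grip_width: 0.0869
grip_force: 0.0
```

```bash
python3 - <<'E'
from fit import *
ims={}
for n in("top","side"):
    ims[n]=vision.camera(n)[:,:,::-1].copy();cv2.imwrite(f"pics/{n}5.png",ims[n])
# cap top of the can: low saturation, bright
CAN=[cyl(.046,.003,.138),cyl(.024,.138,.163)]
low=lambda b:cv2.cvtColor(b,cv2.COLOR_BGR2HSV)[:,:,1]<50
def bright(b):
    h=cv2.cvtColor(b,cv2.COLOR_BGR2HSV);return (h[:,:,1]<50)&(h[:,:,2]>90)
for c in(("top","side"),("top",),("side",)):
    for nm,P,p,f in(("can",CAN,[.632,.009,0],bright),("tin",[x+[0,0,.003] for x in TIN],[.476,-.188,0],lambda b:(cv2.cvtColor(b,cv2.COLOR_BGR2HSV)[:,:,0]<40)&(b.max(2)>90)),("sink",[x+[0,0,.05] for x in SINK],[.652,.186,.18],dark(95))):
        v,s=fit(P,p,ims,f,cams=c,yaw=nm=="sink",m=3);print(nm,c,np.round(v[:2]*1000,1),np.round(np.degrees(v[2]),1),s)
t=ims["top"][115:235,240:400];s=ims["side"][85:285,240:440]
cv2.imwrite("pics/v5.png",np.hstack([cv2.resize(t,(480,360),interpolation=2),cv2.resize(s,(320,320))[:360] if 0 else cv2.resize(s,(320,360))]))
E
```

```text
can ('top', 'side') [632.    9.4] -2.2 [0.555 0.916]Traceback (most recent call last):
  File "<stdin>", line 12, in <module>
  File "fit.py", line 21, in fit
    k,l,st,_=cv2.connectedComponentsWithStats(M);M=(l==1+np.argmax(st[1:,4])).astype(np.uint8)
                                                         ~~~~~~~~~^^^^^^^^^^
    return _wrapfunc(a, 'argmax', axis=axis, out=out, **kwds)
    return bound(*args, **kwds)
ValueError: attempt to get argmax of an empty sequence
```

```bash
python3 - <<'E'
from fit import *
ims={n:cv2.imread(f"pics/{n}5.png") for n in("top","side")}
low=lambda b:cv2.cvtColor(b,cv2.COLOR_BGR2HSV)[:,:,1]<50
CAN=[cyl(.046,.003,.138),cyl(.024,.138,.163)]
def tinm(b):
    h=cv2.cvtColor(b,cv2.COLOR_BGR2HSV);return ((h[:,:,0]<50)|(h[:,:,1]<45))&(h[:,:,2]>90)
for nm,P,p,f in(("can",CAN,[.632,.009,0],low),("tin",[x+[0,0,.003] for x in TIN],[.476,-.188,0],tinm),("sink",[x+[0,0,.05] for x in SINK],[.652,.186,.18],lambda b:low(b)&(b.max(2)<110))):
    v,s=fit(P,p,ims,f,cams=("side",),yaw=nm=="sink",m=3);print(nm,np.round(v[:2]*1000,1),np.round(np.degrees(v[2]),1),s)
t=ims["top"][110:250,230:430];s=ims["side"][85:285,240:440]
cv2.imwrite("pics/v5.png",np.hstack([cv2.resize(t,(440,308),interpolation=2),cv2.resize(s,(308,308))]))
E
```

```text
can [621.2  -1.3] -8.5 [0.821]
tin [ 475.9 -187.8] 4.0 [0.979]
sink [650. 185.] 18.2 [0.83]
```

View pics/v5.png

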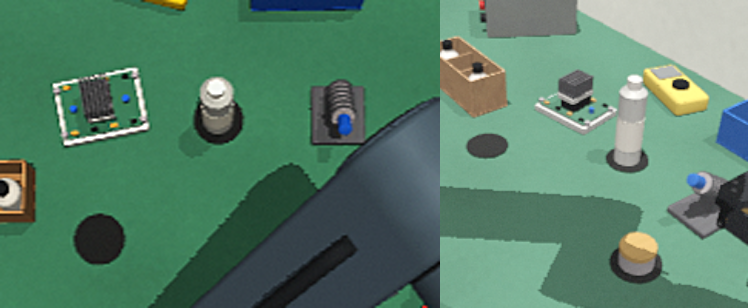

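Everything stands where it should. I make one last check of how well the can and sink are centred.

```bash
python3 - <<'E'
from fit import *
ims={n:cv2.imread(f"pics/{n}5.png") for n in("top","side")}
def g(lo,hi=256):return lambda b:(cv2.cvtColor(b,cv2.COLOR_BGR2HSV)[:,:,1]<50)&(b.max(2)>lo)&(b.max(2)<hi)
for c,lo in(("top",215),("top",225),):
    print("cap",c,fit([cyl(.024,.160,.163)],[.632,.009,0],ims,g(lo),cams=(c,),yaw=False,m=3))
print("can side",fit([cyl(.046,.003,.138),cyl(.024,.138,.163)],[.632,.009,0],ims,g(100),cams=("side",),yaw=False,m=4))
for c in("top","side"):print("sink",c,fit([box(.056,.04,.05,.08)],[.652,.186,.18],ims,lambda b:b.max(2)<100,cams=(c,),m=2))
E
```

```text
cap top (array([6.32852895e-01, 9.14833915e-03, 3.19607184e-04]), array([0.814]))
cap top (array([0.63253526, 0.00914589, 0.06257944]), array([0.785]))
can side (array([0.63099986, 0.00843201, 0.02829601]), array([0.916]))
sink top (array([0.6440329 , 0.18485743, 0.13776253]), array([0.866]))
sink side (array([0.6508325 , 0.18585154, 0.33493061]), array([0.544]))
```

```bash
python3 -c "
from rig import hand_in
print(hand_in())"
```

```text
the job is handed in; nothing more can be done
None
```

I handed in the job with the plate and sink stacked on the module, the can on the middle mat and the tin on the right mat in front of the stand. By camera fit the plate, can and tin are within about 1–2 mm of centre; the sink's fit was unreliable, but the gripper's position at release puts it within about 1 mm of the plate's centre.

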